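# Put the round tire patches away by size

### The job

Three translucent flip-top cases stand open on the bench, one for each size of round repair patch. Put each of the three round patches into the tray of its own case, the small one in the small case, the medium in the medium and the large in the large, lying flat on the bottom with its stem up. Leave the two square patches, the pump and the gauge where they are.

Things in the scene. Friction and masses are not known exactly. Their poses are not given: they have to be found in the camera images.
- round_small_center (a point): small ROUND repair patch, loose: a flat black rubber disc 30 mm in diameter and 5 mm thick lying on the bench, with a 12 mm diameter stem (black rubber below, bare steel above) standing straight up from its middle; 60 mm tall overall. The point is on the stem's axis, 30 mm above the underside; z is up along the stem. Pinch the stem from above, in its upper half. 15 to 65 g.
- round_medium_center (a point): medium ROUND repair patch, loose: a flat black rubber disc 48 mm in diameter and 5 mm thick lying on the bench, with a 12 mm diameter stem (black rubber below, bare steel above) standing straight up from its middle; 60 mm tall overall. The point is on the stem's axis, 30 mm above the underside; z is up along the stem. Pinch the stem from above, in its upper half. 15 to 65 g.
- round_large_center (a point): large ROUND repair patch, loose: a flat black rubber disc 66 mm in diameter and 5 mm thick lying on the bench, with a 12 mm diameter stem (black rubber below, bare steel above) standing straight up from its middle; 60 mm tall overall. The point is on the stem's axis, 30 mm above the underside; z is up along the stem. Pinch the stem from above, in its upper half. 15 to 65 g.
- square_small_center (a point): small SQUARE repair patch, loose, to be left alone: the same upright stem (12 mm diameter, 60 mm tall overall) on a flat black SQUARE of 34 x 34 mm, 5 mm thick. The point is on the stem's axis, 30 mm above the underside.
- square_large_center (a point): large SQUARE repair patch, loose, to be left alone: the same upright stem (12 mm diameter, 60 mm tall overall) on a flat black SQUARE of 48 x 48 mm, 5 mm thick. The point is on the stem's axis, 30 mm above the underside.
- case_small_floor (a point): small translucent flip-top case, fixed, lid folded back flat on the side away from the robot (+x): a shallow square tray 46 x 46 mm inside, 52 mm outside, wall tops 10 mm above the bench. The flat, clearer lid beyond it, equally large (7 mm rims on its sides and far edge only) is not the tray. The point is the centre of the tray's inner floor, 3 mm above the bench; x points from tray to lid, z up.
- case_medium_floor (a point): medium translucent flip-top case, fixed, lid folded back flat on the side away from the robot (+x): a shallow square tray 64 x 64 mm inside, 70 mm outside, wall tops 10 mm above the bench. The flat, clearer lid beyond it, equally large (7 mm rims on its sides and far edge only) is not the tray. The point is the centre of the tray's inner floor, 3 mm above the bench; x points from tray to lid, z up.
- case_large_floor (a point): large translucent flip-top case, fixed, lid folded back flat on the side away from the robot (+x): a shallow square tray 82 x 82 mm inside, 88 mm outside, wall tops 10 mm above the bench. The flat, clearer lid beyond it, equally large (7 mm rims on its sides and far edge only) is not the tray. The point is the centre of the tray's inner floor, 3 mm above the bench; x points from tray to lid, z up.
- pump_center (a point): bystander: silver hand pump lying on the bench along its x axis, about 220 mm long, 32 mm high, T handle 70 mm wide at its -x end; the point is in the middle of the barrel, 16 mm up
- gauge_center (a point): bystander: grey plastic tire gauge lying on the bench along its x axis, about 160 mm long, 46 mm wide, 20 mm high; the point is mid-height near its middle
There are look-alikes about, which are no part of the job. What is shaped like the part that bears round_large_center but turquoise is not meant.

How it is judged:
By the outcome, as a careful person would: the job done as asked, in the order asked, and still so for the second after the job is handed in, with the robot touching nothing.
It also fails if it takes over 80 s, if anything falls off the work surface, if the arm or the gripper's body presses on something with over 40 N, if the wrist force passes 120 N, or if a joint passes its speed limit or range.

### The arm

A 6-joint arm with a two-finger parallel gripper is mounted at the origin on the work surface. World frame = base frame: x ahead of the robot, y to its left, z up, the work surface at z = 0. Lengths are in m, angles in rad, forces in N, time in s.
With the tool pointing down it reaches from about 0.3 to 0.775 m from the base axis. Payload 14.6 kg.
Tool frame: the origin (TCP) lies midway between the tips of the shut fingers; the grasp point (between the pads) lies 19 mm behind it (grasp_offset is the distance from the TCP to the grasp point, in m); z points along the fingers, y is the line along which they close (so a half turn about z gives the same grasp; the last joint's range is limited). The gripper opens to 94 mm and grips with 3 to 60 N. Pads are 16 mm wide; open, the fingers measure 119 mm over their backs; the gripper's body (75 mm by 177 mm) begins 78 mm behind the grasp point.
Start: joints at [-1.245, 0.3, 1.521, -0, 1.321, -0.067], TCP at [0.211, -0.508, 0.205] pointing down, gripper open.
Joint ranges: [-3.03, 3.03], [-0.79, 2.21], [0.23, 2.52], [-1.04, 4.18], [0, 3.07], [-2.55, 2.55]. Speed limits (rad/s): [2.22, 2.22, 2.57, 3.14, 3.14, 3.14].

### API

Orientations are given as [roll, pitch, yaw] about the fixed x, y, z axes, in that order (R = Rz(yaw) Ry(pitch) Rx(roll)).
In Python, from station import * gives the robot as it stands. The module is installed in compiled form; this text tells all that it offers.
- The arm moves only by the tool send_rows, never from a script. Its argument "rows" is a list of rows, each an object of numbers: "dx", "dy", "dz": the shift along the tool's x, y, z in mm; "roll": the turn about the tool's z in degrees; "jaw": the closure, from -1 (fully open) to 1 (shut). In form: [{"dx": .., "dy": .., "dz": .., "roll": .., "jaw": ..}, ...]. A call has 1 to 12 rows; each row shifts and turns the commanded pose from where the row before left it, along the tool's axes as they then stand; what a row does not reach is not made up. A row lasts 1/12 s, in which the tool goes at most 41.7 mm and 7.16 degrees, less where a joint would pass 70% of its speed; a pose out of reach is approached as far as the arm can. A call is refused whole if a number of a shift passes 41.7 or a number of a turn 7.16, either way. A call with a gripper value outside its range is refused whole. The fingers move at their own pace and stop on an object; "force" is the grip in N (left out, the last holds). Time passes only in rows, so rows that do not move let the fingers close. It gives the time, the measured TCP pose, the force, the opening and the grip force at its end, in the units of the state.
- get_obs(): the state, without advancing time (a new reading comes with each control period).
- camera(name): name is "scene" or "top" or "wrist"; returns a dict with "frame" (384x512x3 uint8, red, green, blue), "z_map" (384x512 float32, m along the optical axis (not along the pixel's ray), 0 where there is no reading), "camera_matrix" (3x3 intrinsics, pixels), "D" ([k1, k2, p1, p2, k3] as OpenCV has them; the pictures are not rectified), "rvec" (rotation vector, rad) and "tvec" (3), from world to camera coordinates, as OpenCV has them. Camera axes: x right, y down, z forward; pixel columns grow to the right and rows downward; lengths in m; the calibration is good to about 2 mm. A picture is of the moment at which its call begins.
- hand_in(): hands the job in; it is judged then, once.
The state is a dict: "time_s": time; "qpos": joint angles; "joint_vel": joint speeds; "tau": joint torques, N m; "ee_pos": TCP position; "eef_rot": TCP orientation; "force": force on the tool from outside, world axes, zero at the start; "moment": the same for the moment, N m; "grip_width": finger opening in m; "grip_force": force on a finger pad.
Only numpy, scipy, OpenCV 4.12 (cv2) and the standard library are available. Lean on these libraries where they do the work, as an engineer would, in place of code of your own. Each camera call takes 0.05 s, during which the arm holds its last target. There are 200 camera calls.

## Working session

There is one attempt and no reset: what is moved stays moved. The work goes in short steps, Python scripts to look and compute and a tool call to move; the robot and the scene stay as the last step left them, time stands still between calls to the robot, and variables do not carry over. Pictures are saved under pics/ and viewed, at most 14 in all, crops included, and the job is handed in when it is done.

Besides the shell and the picture viewer there is one more tool, called after "Request:" by a JSON object that holds its "op" and its "data". send_rows: Moves the arm, as the interface text tells. Its arguments: {"type":"object","properties":{"rows":{"type":"array"},"force":{"type":"number"}},"required":["rows"]}

```bash
mkdir -p pics; cat > h.py <<'E'
from station import *
import numpy as np, cv2
def shot(n,f=None):
    c=camera(n)
    if f: cv2.imwrite('pics/'+f,c['frame'][:,:,::-1])
    return c
def ray(c,uv):
    uv=np.array(uv,float).reshape(-1,1,2)
    p=cv2.undistortPoints(uv,c['camera_matrix'],c['D']).reshape(-1,2)
    R=cv2.Rodrigues(np.array(c['rvec'],float))[0]; t=np.array(c['tvec'],float).ravel()
    d=np.c_[p,np.ones(len(p))]@R
    return -R.T@t,d
def plane(c,uv,z):
    o,d=ray(c,uv); return o+d*((z-o[2])/d[:,2])[:,None]
def depth(c,uv):
    o,d=ray(c,uv); return np.array([o+dd*np.median(c['z_map'][int(v)-1:int(v)+2,int(u)-1:int(u)+2]) for dd,(u,v) in zip(d,uv)])
E
python3 - <<'E'
from h import *
for n in('top','scene','wrist'):
    c=shot(n,n+'0.png'); o,d=ray(c,[[256,192]]); print(n,o,d)
print(get_obs())
a=[cv2.imread(f'pics/{n}0.png') for n in('top','scene')]
E
```

```text
top [0.23159237 0.01570449 1.45001888] [[ 0.17828726 -0.0194627  -0.98391198]]
scene [0.79441482 0.34047148 0.76074518] [[-0.37692166 -0.37506318 -0.84705108]]
wrist [ 0.28694608 -0.4766956   0.38384578] [[-0.24392714 -0.11460262 -0.96316287]]
{'time_s': 0.15, 'qpos': array([-1.24458879e+00,  3.00358297e-01,  1.52141197e+00, -4.15531397e-05,
        1.32068583e+00, -6.65982480e-02]), 'joint_vel': array([ 0.00173115, -0.00062001, -0.0011185 ,  0.00087809, -0.00169393,
        0.00110708]), 'tau': array([ 8.19159523e-04, -5.31955576e+01, -3.52817523e+01,  7.08332774e-02,
        2.36880494e-02, -7.81631297e-05]), 'ee_pos': array([ 0.2104581 , -0.50793856,  0.20501975]), 'eef_rot': array([-3.14072845e+00, -1.72991214e-05,  3.92816081e-01]), 'force': array([ 0.05484095, -0.35049991,  0.62557888]), 'moment': array([ 0.02967245, -0.00817499,  0.03120049]), 'grip_force': 0.0, 'grip_width': 0.09395110273959631}
```

View pics/top0.png

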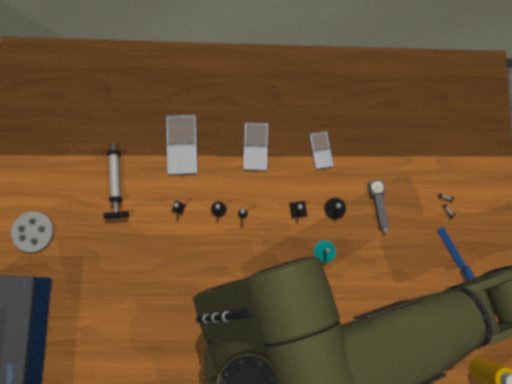

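View pics/scene0.png

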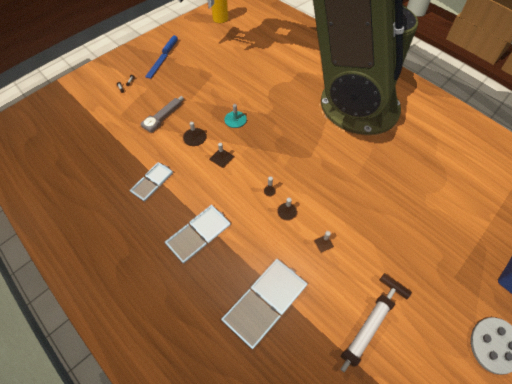

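The top view shows square patches at (178,207) and (298,209), round ones at (218,209) medium, (243,213) small and (335,208) large, and the turquoise decoy at (324,251). The trays are the whiter near halves at (182,159), (255,159) and (322,160). In the scene view the stem tops are near (190,125), (220,146), (270,180), (289,201) and (326,235). Next I'll measure positions and crop in.

```bash
python3 - <<'E'
from h import *
T=shot('top');S=shot('scene')
top={'sqS':(178,207),'rM':(218,209),'rS':(243,213),'sqL':(298,209),'rL':(335,208)}
g=T['frame'].max(2); m=(g<60).astype(np.uint8); m[:190]=0;m[225:]=0;m[:,:165]=0;m[:,350:]=0
n,l,st,ce=cv2.connectedComponentsWithStats(m)
for i in range(1,n):
    if st[i,4]>15: print('disc',st[i],ce[i],plane(T,[ce[i]],.005)[0].round(4))
for nm,(u,v) in {'L':(182,159),'M':(255,159),'S':(322,160)}.items():
    f=T['frame'].astype(int); mm=((f.min(2)>165)).astype(np.uint8)
    n,l,st,ce=cv2.connectedComponentsWithStats(mm,connectivity=4); k=l[v,u]
    if k==0: print(nm,'none',f[v,u]);continue
    cn=max(cv2.findContours((l==k).astype(np.uint8),0,2)[0],key=cv2.contourArea); P=plane(T,cn.reshape(-1,2),.008)[:,:2].astype(np.float32)
    print('tray top',nm,f[v,u],cv2.minAreaRect(P))
    n,l,st,ce=cv2.connectedComponentsWithStats(mm)
f=S['frame'].astype(int)
for nm,(u,v) in {'L':(280,287),'M':(211,223),'S':(161,173)}.items():
    mm=(f.min(2)>165).astype(np.uint8)
    n,l,st,ce=cv2.connectedComponentsWithStats(mm,connectivity=4); k=l[v,u]; print(f[v,u])
    if k==0: continue
    cn=max(cv2.findContours((l==k).astype(np.uint8),0,2)[0],key=cv2.contourArea); P=plane(S,cn.reshape(-1,2),.008)[:,:2].astype(np.float32)
    print('tray scene',nm,cv2.minAreaRect(P), depth(S,[(u,v)]))
a=cv2.resize(T['frame'][140:270,160:350,::-1],None,fx=4,fy=4,interpolation=cv2.INTER_CUBIC); 
cv2.imwrite('pics/t1.png',a)
cv2.imwrite('pics/s1.png',cv2.resize(S['frame'][95:295,125:345,::-1],None,fx=3,fy=3,interpolation=cv2.INTER_CUBIC)[:600])
E
```

```text
disc [325 199  20  20 285] [334.33684211 208.50526316] [ 0.4494 -0.2484  0.005 ]
disc [173 203  12  11  69] [178.95652174 208.34782609] [0.4379 0.2155 0.005 ]
disc [212 203  14  14 114] [218.43859649 210.05263158] [0.4358 0.0979 0.005 ]
disc [290 202  16  15 173] [297.42774566 209.61849711] [ 0.4432 -0.1379  0.005 ]
disc [239 212   8   6  29] [242.4137931  214.75862069] [0.4235 0.0261 0.005 ]
L none [167 166 165]
tray top M [173 168 169] ((0.5976583957672119, -0.007554514333605766), (0.05613352358341217, 0.0609300397336483), 1.559403419494629)
tray top S [171 169 167] ((0.5998842120170593, -0.21129146218299866), (0.03738030046224594, 0.03872332349419594), 9.393199920654297)
[220 219 211]
tray scene L ((0.5921559929847717, 0.21367903053760529), (0.090001679956913, 0.08841092139482498), 4.071044921875) [[0.5915205  0.21715976 0.00242948]]
[226 226 220]
tray scene M ((0.6010139584541321, -0.008827727288007736), (0.07294351607561111, 0.07203865796327591), 89.78270721435547) [[ 0.59726788 -0.00796195  0.00232374]]
[226 227 219]
tray scene S ((0.6039466261863708, -0.21677838265895844), (0.05476594343781471, 0.05229470506310463), 13.459775924682617) [[ 0.5973655  -0.21288186  0.00440919]]
```

View pics/t1.png

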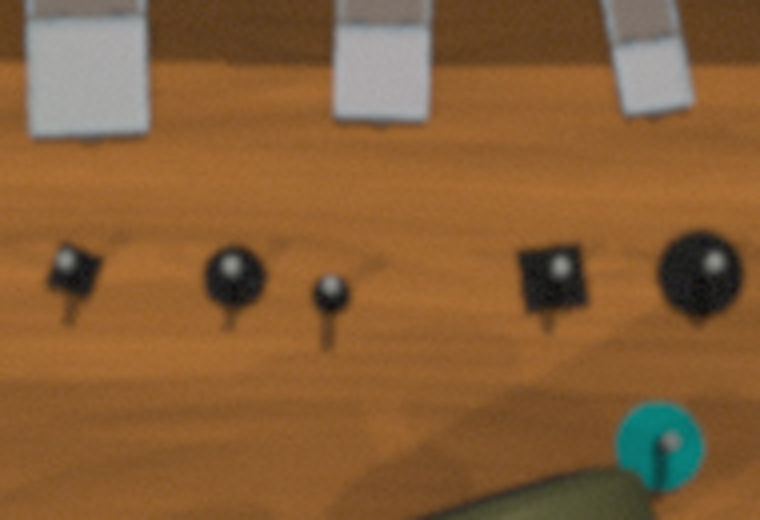

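View pics/s1.png

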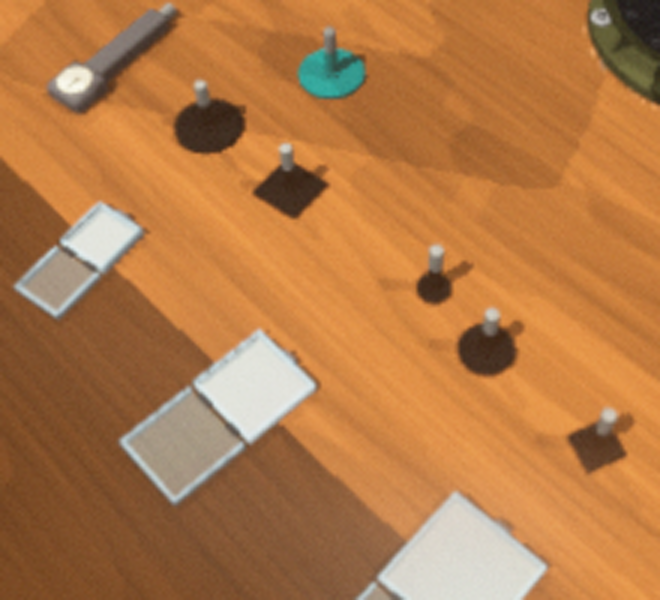

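The crops confirm round bases for rM, rS and rL. The look-alikes are the square patches and the turquoise patch at (324,251). Now I'll triangulate the stem tops and get the tray centres from two views.

```bash
python3 - <<'E'
from h import *
T=shot('top');S=shot('scene')
def tri(a,b):
    o1,d1=ray(T,[a]);o2,d2=ray(S,[b]);A=np.c_[d1[0],-d2[0]]
    s=np.linalg.lstsq(A,o2-o1,rcond=None)[0];p=o1+d1[0]*s[0];q=o2+d2[0]*s[1];return ((p+q)/2).round(4),np.linalg.norm(p-q).round(4)
for n,a,b in(('rM',(218,206),(288.7,199.7)),('rS',(242.75,211),(270.3,178.3)),('rL',(338.5,205.5),(192,123.3))): print(n,tri(a,b),plane(T,[a],.058)[0].round(4),plane(S,[b],.058)[0].round(4))
tc=lambda L:np.array(L)/4+(160,140); sc=lambda L:np.array(L)/3+(125,95)
tt={'L':tc([(28,17),(148,15),(148,134),(32,137)]),'M':tc([(337,24),(431,27),(428,122),(334,120)]),'S':tc([(612,42),(680,36),(693,104),(627,116)])}
ss={'M':sc([(193,388),(247,442),(316,385),(261,331)]),'S':sc([(61,243),(97,272),(142,233),(101,203)])}
for k in tt:
    print(k,plane(T,tt[k],.008)[:,:2].mean(0).round(4), plane(S,ss[k],.008)[:,:2].mean(0).round(4) if k in ss else '', tri(tt[k].mean(0),ss[k].mean(0)) if k in ss else '')
    print(np.linalg.norm(np.diff(plane(T,tt[k],.008),axis=0),axis=1).round(3))
E
```

```text
rM (array([0.4404, 0.0968, 0.0553]), np.float64(0.0001)) [0.44   0.0966 0.058 ] [0.4418 0.0977 0.058 ]
rS (array([0.4279, 0.0247, 0.0557]), np.float64(0.0007)) [0.4274 0.025  0.058 ] [0.4293 0.0255 0.058 ]
rL (array([ 0.451 , -0.2514,  0.0562]), np.float64(0.0006)) [ 0.4505 -0.2508  0.058 ] [ 0.4521 -0.2501  0.058 ]
L [0.5888 0.2124]  
[0.091 0.093 0.087]
M [ 0.5968 -0.0094] [ 0.6019 -0.0063] (array([ 0.5995, -0.0099, -0.002 ]), np.float64(0.001))
[0.072 0.074 0.071]
S [ 0.6014 -0.2148] [ 0.6054 -0.2121] (array([ 0.6035, -0.2163,  0.0011]), np.float64(0.0012))
[0.052 0.054 0.051]
```

Request:
{"op": "send_rows", "data": {"rows": [{"roll": -6.75, "jaw": 0.2}, {"roll": -6.75, "jaw": 0.2}, {"roll": -6.75, "jaw": 0.2}, {"roll": -6.75, "jaw": 0.2}, {"roll": -6.75, "jaw": 0.2}, {"roll": -6.75, "jaw": 0.2}, {"roll": -6.75, "jaw": 0.2}, {"roll": -6.75, "jaw": 0.2}, {"roll": -6.75, "jaw": 0.2}, {"roll": -6.75, "jaw": 0.2}], "force": 15}}

```text
invalid input at $.rows[0]: expected keys dx, dy, dz, roll, jaw
```

Request:
{"op": "send_rows", "data": {"rows": [{"dx": 25.7, "dy": 24, "dz": 8}, {"dx": 25.7, "dy": 24, "dz": 8}, {"dx": 25.7, "dy": 24, "dz": 8}, {"dx": 25.7, "dy": 24, "dz": 8}, {"dx": 25.7, "dy": 24, "dz": 8}, {"dx": 25.7, "dy": 24, "dz": 8}, {"dx": 25.7, "dy": 24, "dz": 8}, {"dx": 25.7, "dy": 24, "dz": 8}, {"dx": 25.7, "dy": 24, "dz": 8}, {"dx": 25.7, "dy": 24, "dz": 8}, {"dx": 0}, {"dx": 0}]}}

```text
invalid input at $.rows[0]: expected keys dx, dy, dz, roll, jaw
```

Request:
{"op": "send_rows", "data": {"rows": [{"dx": 0, "dy": 0, "dz": 0, "roll": -6.75, "jaw": 0.2}, {"dx": 0, "dy": 0, "dz": 0, "roll": -6.75, "jaw": 0.2}, {"dx": 0, "dy": 0, "dz": 0, "roll": -6.75, "jaw": 0.2}, {"dx": 0, "dy": 0, "dz": 0, "roll": -6.75, "jaw": 0.2}, {"dx": 0, "dy": 0, "dz": 0, "roll": -6.75, "jaw": 0.2}, {"dx": 0, "dy": 0, "dz": 0, "roll": -6.75, "jaw": 0.2}, {"dx": 0, "dy": 0, "dz": 0, "roll": -6.75, "jaw": 0.2}, {"dx": 0, "dy": 0, "dz": 0, "roll": -6.75, "jaw": 0.2}, {"dx": 0, "dy": 0, "dz": 0, "roll": -6.75, "jaw": 0.2}, {"dx": 0, "dy": 0, "dz": 0, "roll": -6.75, "jaw": 0.2}], "force": 15}}

```text
time_s: 1.18
ee_pos: [0.2105, -0.5081, 0.2054]
eef_rot: [-3.142, -0.0, 1.577]
force: [-0.3, -0.7, 0.9]
grip_width: 0.0379
grip_force: 0.0
```

Request:
{"op": "send_rows", "data": {"rows": [{"dx": 25.7, "dy": 24, "dz": 8, "roll": 0, "jaw": 0.2}, {"dx": 25.7, "dy": 24, "dz": 8, "roll": 0, "jaw": 0.2}, {"dx": 25.7, "dy": 24, "dz": 8, "roll": 0, "jaw": 0.2}, {"dx": 25.7, "dy": 24, "dz": 8, "roll": 0, "jaw": 0.2}, {"dx": 25.7, "dy": 24, "dz": 8, "roll": 0, "jaw": 0.2}, {"dx": 25.7, "dy": 24, "dz": 8, "roll": 0, "jaw": 0.2}, {"dx": 25.7, "dy": 24, "dz": 8, "roll": 0, "jaw": 0.2}, {"dx": 25.7, "dy": 24, "dz": 8, "roll": 0, "jaw": 0.2}, {"dx": 25.7, "dy": 24, "dz": 8, "roll": 0, "jaw": 0.2}, {"dx": 25.7, "dy": 24, "dz": 8, "roll": 0, "jaw": 0.2}, {"dx": 0, "dy": 0, "dz": 0, "roll": 0, "jaw": 0.2}, {"dx": 0, "dy": 0, "dz": 0, "roll": 0, "jaw": 0.2}]}}

```text
time_s: 2.18
ee_pos: [0.4511, -0.2499, 0.125]
eef_rot: [-3.141, -0.0, 1.574]
force: [-0.8, 0.3, 0.9]
grip_width: 0.0378
grip_force: 0.0
```

```bash
python3 - <<'E'
from h import *
c=shot('wrist','w1.png');print(get_obs()['ee_pos'],get_obs()['eef_rot'])
R=cv2.Rodrigues(np.array(c['rvec'],float))[0]
for p in ((.451,-.251,.058),): print(cv2.projectPoints(np.array([p]),c['rvec'],c['tvec'],c['camera_matrix'],c['D'])[0])
E
```

```text
[ 0.45051954 -0.25095657  0.12540401] [-3.14127615e+00 -2.14563409e-05  1.57214390e+00]
[[[251.2565534 207.5108563]]]
```

View pics/w1.png

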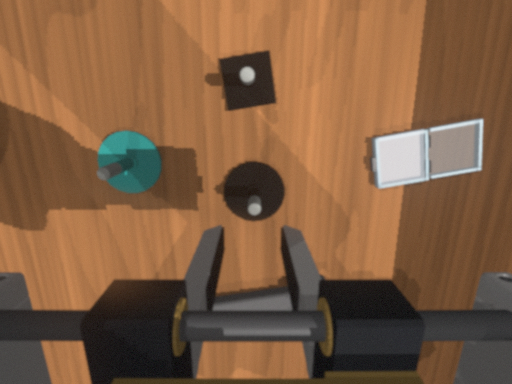

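The wrist view shows the stem top at (254,206) against a predicted (251,207), so the target is right. The turquoise patch is at (130,160), off to the left. I'll descend and grip.

Request:
{"op": "send_rows", "data": {"rows": [{"dx": 0, "dy": 1, "dz": 24, "roll": 0, "jaw": 0.2}, {"dx": 0, "dy": 1, "dz": 25, "roll": 0, "jaw": 0.2}, {"dx": 0, "dy": 0, "dz": 25, "roll": 0, "jaw": 0.2}, {"dx": 0, "dy": 0, "dz": 25, "roll": 0, "jaw": 0.2}, {"dx": 0, "dy": 0, "dz": 0, "roll": 0, "jaw": 0.2}, {"dx": 0, "dy": 0, "dz": 0, "roll": 0, "jaw": 1}, {"dx": 0, "dy": 0, "dz": 0, "roll": 0, "jaw": 1}, {"dx": 0, "dy": 0, "dz": 0, "roll": 0, "jaw": 1}, {"dx": 0, "dy": 0, "dz": 0, "roll": 0, "jaw": 1}, {"dx": 0, "dy": 0, "dz": 0, "roll": 0, "jaw": 1}, {"dx": 0, "dy": 0, "dz": 0, "roll": 0, "jaw": 1}], "force": 15}}

```text
time_s: 3.15
ee_pos: [0.453, -0.2516, 0.0277]
eef_rot: [3.14, 0.001, 1.571]
force: [-1.7, -0.5, 8.6]
grip_width: 0.012
grip_force: 15.0
```

Request:
{"op": "send_rows", "data": {"rows": [{"dx": 0, "dy": 0, "dz": -10, "roll": 0, "jaw": 1}, {"dx": 0, "dy": 0, "dz": -20, "roll": 0, "jaw": 1}, {"dx": 0, "dy": 0, "dz": -25, "roll": 0, "jaw": 1}, {"dx": 0, "dy": 0, "dz": -25, "roll": 0, "jaw": 1}, {"dx": 0, "dy": 0, "dz": -15, "roll": 0, "jaw": 1}, {"dx": 15, "dy": 5, "dz": 0, "roll": 0, "jaw": 1}, {"dx": 30, "dy": 10, "dz": 0, "roll": 0, "jaw": 1}, {"dx": 35, "dy": 10, "dz": 0, "roll": 0, "jaw": 1}, {"dx": 35, "dy": 10, "dz": 0, "roll": 0, "jaw": 1}, {"dx": 35, "dy": 10, "dz": 0, "roll": 0, "jaw": 1}, {"dx": 35, "dy": 10, "dz": 0, "roll": 0, "jaw": 1}, {"dx": 35, "dy": 10, "dz": 0, "roll": 0, "jaw": 1}], "force": 15}}

```text
time_s: 4.15
ee_pos: [0.5177, -0.0292, 0.1225]
eef_rot: [3.141, 0.0, 1.571]
force: [0.6, -0.6, -0.0]
grip_width: 0.012
grip_force: 15.0
```

Request:
{"op": "send_rows", "data": {"rows": [{"dx": 35, "dy": 10, "dz": 0, "roll": 0, "jaw": 1}, {"dx": 35, "dy": 10, "dz": 0, "roll": 0, "jaw": 1}, {"dx": 35, "dy": 10, "dz": 0, "roll": 0, "jaw": 1}, {"dx": 35, "dy": 10, "dz": 0, "roll": 0, "jaw": 1}, {"dx": 35, "dy": 10, "dz": 0, "roll": 0, "jaw": 1}, {"dx": 35, "dy": 10, "dz": 0, "roll": 0, "jaw": 1}, {"dx": 24, "dy": 10, "dz": 0, "roll": 0, "jaw": 1}, {"dx": 10, "dy": 2, "dz": 0, "roll": 0, "jaw": 1}, {"dx": 0, "dy": 0, "dz": 0, "roll": 0, "jaw": 1}, {"dx": 0, "dy": 0, "dz": 0, "roll": 0, "jaw": 1}]}}

```text
time_s: 4.98
ee_pos: [0.5891, 0.2125, 0.1216]
eef_rot: [-3.141, 0.0, 1.571]
force: [-0.3, -0.1, -0.6]
grip_width: 0.0116
grip_force: 15.0
```

```bash
python3 - <<'E'
from h import *
c=shot('wrist','w2.png');o=get_obs();print(o['ee_pos'],o['eef_rot'],o['grip_width'])
E
```

```text
[0.58918094 0.21182964 0.12171281] [-3.14140265e+00  2.35966708e-04  1.57038573e+00] 0.01147854333670273
```

View pics/w2.png

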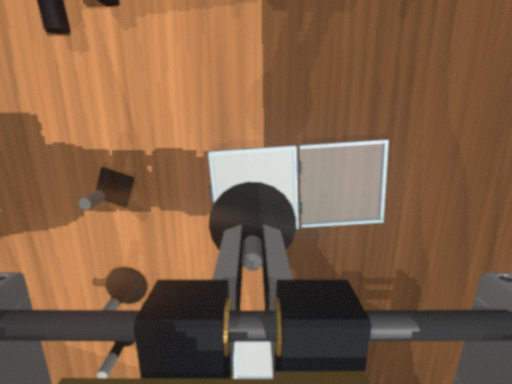

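The patch is held upright with its disc at (253,222). The large tray's corners show at (209,152), (298,146) and (300,229). I'll check the centre from here.

```bash
python3 - <<'E'
from h import *
c=shot('wrist');p=plane(c,[(209,152),(298,146),(300,229)],.009);print(p.round(4),(p[0]+p[2])/2)
print('disc c at',plane(c,[(252.5,219)],.097), cv2.projectPoints(np.array([[.589,.212,.097]]),c['rvec'],c['tvec'],c['camera_matrix'],c['D'])[0])
E
```

```text
[[0.5469 0.2537 0.009 ]
 [0.6355 0.2596 0.009 ]
 [0.6416 0.1708 0.009 ]] [0.59423553 0.21223531 0.009     ]
disc c at [[0.59020281 0.21598266 0.097     ]] [[[250.89325159 223.983943  ]]]
```

Request:
{"op": "send_rows", "data": {"rows": [{"dx": 0, "dy": 2, "dz": 15, "roll": 0, "jaw": 1}, {"dx": 0, "dy": 2, "dz": 20, "roll": 0, "jaw": 1}, {"dx": 0, "dy": 0, "dz": 20, "roll": 0, "jaw": 1}, {"dx": 0, "dy": 0, "dz": 15, "roll": 0, "jaw": 1}, {"dx": 0, "dy": 0, "dz": 10, "roll": 0, "jaw": 1}, {"dx": 0, "dy": 0, "dz": 6, "roll": 0, "jaw": 1}, {"dx": 0, "dy": 0, "dz": 3, "roll": 0, "jaw": 1}, {"dx": 0, "dy": 0, "dz": 2, "roll": 0, "jaw": 1}, {"dx": 0, "dy": 0, "dz": 0, "roll": 0, "jaw": 1}, {"dx": 0, "dy": 0, "dz": 0, "roll": 0, "jaw": 1}]}}

```text
time_s: 5.92
ee_pos: [0.5938, 0.213, 0.0312]
eef_rot: [3.14, -0.0, 1.571]
force: [-1.1, -0.6, -0.6]
grip_width: 0.0118
grip_force: 15.0
```

Request:
{"op": "send_rows", "data": {"rows": [{"dx": 0, "dy": 0, "dz": 1, "roll": 0, "jaw": 1}, {"dx": 0, "dy": 0, "dz": 0.5, "roll": 0, "jaw": 1}, {"dx": 0, "dy": 0, "dz": 0, "roll": 0, "jaw": 1}, {"dx": 0, "dy": 0, "dz": 0, "roll": 0, "jaw": 0.4}, {"dx": 0, "dy": 0, "dz": 0, "roll": 0, "jaw": 0.4}, {"dx": 0, "dy": 0, "dz": 0, "roll": 0, "jaw": 0.4}, {"dx": 0, "dy": 0, "dz": -15, "roll": 0, "jaw": 0.2}, {"dx": 0, "dy": 0, "dz": -25, "roll": 0, "jaw": 0.2}, {"dx": 0, "dy": 0, "dz": -25, "roll": 0, "jaw": 0.2}, {"dx": 0, "dy": 0, "dz": -25, "roll": 0, "jaw": 0.2}]}}

```text
time_s: 6.75
ee_pos: [0.5933, 0.2129, 0.1198]
eef_rot: [-3.141, 0.0, 1.571]
force: [0.5, 0.7, 0.1]
grip_width: 0.0373
grip_force: 0.0
```

Request:
{"op": "send_rows", "data": {"rows": [{"dx": -20, "dy": -25, "dz": 0, "roll": 0, "jaw": 0.2}, {"dx": -24, "dy": -31, "dz": 0, "roll": 0, "jaw": 0.2}, {"dx": -24, "dy": -32, "dz": 0, "roll": 0, "jaw": 0.2}, {"dx": -24, "dy": -32, "dz": 0, "roll": 0, "jaw": 0.2}, {"dx": -24, "dy": -32, "dz": 0, "roll": 0, "jaw": 0.2}, {"dx": 0, "dy": 0, "dz": 0, "roll": 0, "jaw": 0.2}, {"dx": 0, "dy": 0, "dz": 0, "roll": 0, "jaw": 0.2}, {"dx": 0, "dy": 0, "dz": 0, "roll": 0, "jaw": 0.2}]}}

```text
time_s: 7.42
ee_pos: [0.4424, 0.0971, 0.1196]
eef_rot: [3.14, -0.0, 1.571]
force: [0.2, -0.6, 0.6]
grip_width: 0.0375
grip_force: 0.0
```

```bash
python3 - <<'E'
from h import *
c=shot('wrist','w3.png');o=get_obs();print(o['ee_pos'],o['eef_rot'],o['grip_width'])
print(cv2.projectPoints(np.array([[.441,.097,.06],[.428,.025,.06]]),c['rvec'],c['tvec'],c['camera_matrix'],c['D'])[0])
E
```

```text
[0.44247757 0.09735129 0.11928338] [ 3.14051361e+00 -2.43090277e-04  1.57105573e+00] 0.03801311497829747
[[[249.55201157 209.22319686]]

 [[235.82814515 282.2273161 ]]]
```

View pics/w3.png

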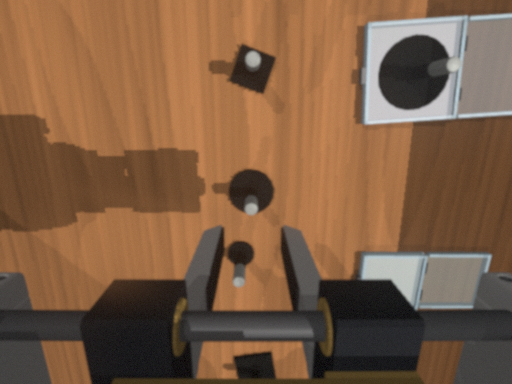

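The large patch is in its tray at (413,70). The medium stem at (251,206) and the small one at (239,280) are both where predicted. I'll grasp the medium.

Request:
{"op": "send_rows", "data": {"rows": [{"dx": 0, "dy": 0, "dz": 20, "roll": 0, "jaw": 0.2}, {"dx": 0, "dy": 0, "dz": 25, "roll": 0, "jaw": 0.2}, {"dx": 0, "dy": 0, "dz": 25, "roll": 0, "jaw": 0.2}, {"dx": 0, "dy": 0, "dz": 20, "roll": 0, "jaw": 0.2}, {"dx": 0, "dy": 0, "dz": 0, "roll": 0, "jaw": 0.2}, {"dx": 0, "dy": 0, "dz": 0, "roll": 0, "jaw": 1}, {"dx": 0, "dy": 0, "dz": 0, "roll": 0, "jaw": 1}, {"dx": 0, "dy": 0, "dz": 0, "roll": 0, "jaw": 1}, {"dx": 0, "dy": 0, "dz": 0, "roll": 0, "jaw": 1}, {"dx": 0, "dy": 0, "dz": 0, "roll": 0, "jaw": 1}], "force": 15}}

```text
time_s: 8.3
ee_pos: [0.4422, 0.0971, 0.0299]
eef_rot: [3.14, -0.0, 1.571]
force: [-1.2, -0.0, 4.8]
grip_width: 0.0114
grip_force: 15.0
```

Request:
{"op": "send_rows", "data": {"rows": [{"dx": 0, "dy": 0, "dz": -10, "roll": 0, "jaw": 1}, {"dx": 0, "dy": 0, "dz": -25, "roll": 0, "jaw": 1}, {"dx": 0, "dy": 0, "dz": -30, "roll": 0, "jaw": 1}, {"dx": 0, "dy": 0, "dz": -25, "roll": 0, "jaw": 1}, {"dx": -6, "dy": 14, "dz": 0, "roll": 0, "jaw": 1}, {"dx": -20, "dy": 30, "dz": 0, "roll": 0, "jaw": 1}, {"dx": -25, "dy": 35, "dz": 0, "roll": 0, "jaw": 1}, {"dx": -25, "dy": 35, "dz": 0, "roll": 0, "jaw": 1}, {"dx": -20, "dy": 30, "dz": 0, "roll": 0, "jaw": 1}, {"dx": -10, "dy": 14, "dz": 0, "roll": 0, "jaw": 1}, {"dx": 0, "dy": 0, "dz": 0, "roll": 0, "jaw": 1}, {"dx": 0, "dy": 0, "dz": 0, "roll": 0, "jaw": 1}]}}

```text
time_s: 9.3
ee_pos: [0.5972, -0.0078, 0.1192]
eef_rot: [-3.141, -0.0, 1.57]
force: [-0.3, 1.0, 0.4]
grip_width: 0.0115
grip_force: 15.0
```

```bash
python3 - <<'E'
from h import *
c=shot('wrist','w4.png');o=get_obs();print(o['ee_pos'],o['eef_rot'],o['grip_width'])
E
```

```text
[ 0.59676276 -0.00725793  0.11931605] [-3.14125921e+00 -1.36476039e-04  1.57076164e+00] 0.012005333699473167
```

View pics/w4.png

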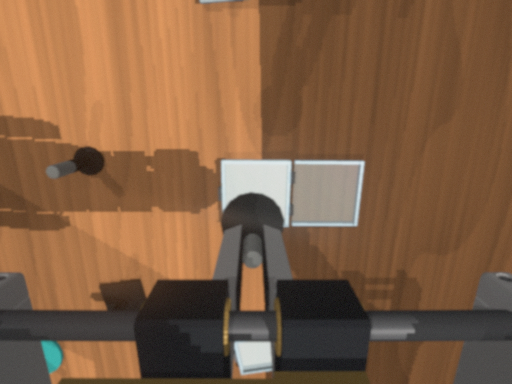

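The medium patch is held upright. Its tray's corners are at (221,160), (292,160) and (291,227).

```bash
python3 - <<'E'
from h import *
c=shot('wrist');p=plane(c,[(221,160),(291.5,160),(290.5,227)],.009);print(p.round(4),(p[0]+p[2])/2)
E
```

```text
[[ 0.5664  0.027   0.009 ]
 [ 0.6368  0.027   0.009 ]
 [ 0.6384 -0.0449  0.009 ]] [ 0.60244391 -0.00897245  0.009     ]
```

Request:
{"op": "send_rows", "data": {"rows": [{"dx": -1, "dy": 2, "dz": 15, "roll": 0, "jaw": 1}, {"dx": 0, "dy": 2, "dz": 20, "roll": 0, "jaw": 1}, {"dx": 0, "dy": 0, "dz": 20, "roll": 0, "jaw": 1}, {"dx": 0, "dy": 0, "dz": 15, "roll": 0, "jaw": 1}, {"dx": 0, "dy": 0, "dz": 10, "roll": 0, "jaw": 1}, {"dx": 0, "dy": 0, "dz": 4, "roll": 0, "jaw": 1}, {"dx": 0, "dy": 0, "dz": 2, "roll": 0, "jaw": 1}, {"dx": 0, "dy": 0, "dz": 1, "roll": 0, "jaw": 1}, {"dx": 0, "dy": 0, "dz": 0, "roll": 0, "jaw": 1}, {"dx": 0, "dy": 0, "dz": 0, "roll": 0, "jaw": 1}]}}

```text
time_s: 10.23
ee_pos: [0.6018, -0.0084, 0.033]
eef_rot: [3.14, 0.0, 1.571]
force: [-0.8, 0.9, 3.9]
grip_width: 0.0114
grip_force: 15.0
```

Request:
{"op": "send_rows", "data": {"rows": [{"dx": 0, "dy": 0, "dz": 0, "roll": 0, "jaw": 0.4}, {"dx": 0, "dy": 0, "dz": 0, "roll": 0, "jaw": 0.4}, {"dx": 0, "dy": 0, "dz": 0, "roll": 0, "jaw": 0.4}, {"dx": 0, "dy": 0, "dz": -20, "roll": 0, "jaw": 0.2}, {"dx": 0, "dy": 0, "dz": -33, "roll": 0, "jaw": 0.2}, {"dx": 0, "dy": 0, "dz": -33, "roll": 0, "jaw": 0.2}, {"dx": 7, "dy": -34, "dz": 0, "roll": 0, "jaw": 0.2}, {"dx": 7, "dy": -34, "dz": 0, "roll": 0, "jaw": 0.2}, {"dx": 7, "dy": -34, "dz": 0, "roll": 0, "jaw": 0.2}, {"dx": 6, "dy": -34, "dz": 0, "roll": 0, "jaw": 0.2}, {"dx": 6, "dy": -35, "dz": 0, "roll": 0, "jaw": 0.2}, {"dx": 0, "dy": 0, "dz": 0, "roll": 0, "jaw": 0.2}]}}

```text
time_s: 11.23
ee_pos: [0.4253, 0.0253, 0.1174]
eef_rot: [-3.139, -0.0, 1.572]
force: [-0.5, 0.1, 0.1]
grip_width: 0.0374
grip_force: 0.0
```

Request:
{"op": "send_rows", "data": {"rows": [{"dx": 0, "dy": 0, "dz": 0, "roll": 0, "jaw": 0.2}, {"dx": 0, "dy": 0, "dz": 0, "roll": 0, "jaw": 0.2}]}}

```text
time_s: 11.4
ee_pos: [0.4311, 0.0244, 0.1185]
eef_rot: [3.14, 0.0, 1.571]
force: [0.2, 0.4, 0.3]
grip_width: 0.0378
grip_force: 0.0
```

```bash
python3 - <<'E'
from h import *
c=shot('wrist','w5.png');o=get_obs();print(o['ee_pos'],o['eef_rot'],o['grip_width'])
print(cv2.projectPoints(np.array([[.430,.025,.06]]),c['rvec'],c['tvec'],c['camera_matrix'],c['D'])[0])
E
```

```text
[0.43128505 0.02434267 0.11829384] [3.14053431e+00 9.81057865e-06 1.57072643e+00] 0.037607632733568215
[[[249.80718267 208.78592338]]]
```

View pics/w5.png

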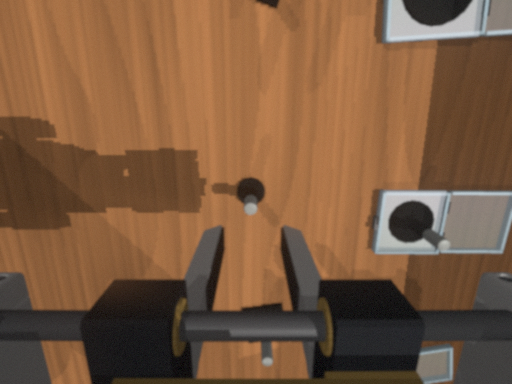

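The medium patch is in its tray at (412,222). The small stem is at (250,207), as predicted, so I'll grasp it.

Request:
{"op": "send_rows", "data": {"rows": [{"dx": 0, "dy": 0, "dz": 20, "roll": 0, "jaw": 0.2}, {"dx": 0, "dy": 0, "dz": 25, "roll": 0, "jaw": 0.2}, {"dx": 0, "dy": 0, "dz": 25, "roll": 0, "jaw": 0.2}, {"dx": 0, "dy": 0, "dz": 18, "roll": 0, "jaw": 0.2}, {"dx": 0, "dy": 0, "dz": 0, "roll": 0, "jaw": 0.2}, {"dx": 0, "dy": 0, "dz": 0, "roll": 0, "jaw": 1}, {"dx": 0, "dy": 0, "dz": 0, "roll": 0, "jaw": 1}, {"dx": 0, "dy": 0, "dz": 0, "roll": 0, "jaw": 1}, {"dx": 0, "dy": 0, "dz": 0, "roll": 0, "jaw": 1}, {"dx": 0, "dy": 0, "dz": 0, "roll": 0, "jaw": 1}], "force": 15}}

```text
time_s: 12.28
ee_pos: [0.4307, 0.0245, 0.0307]
eef_rot: [3.14, 0.0, 1.571]
force: [0.3, -0.1, -0.1]
grip_width: 0.0114
grip_force: 15.0
```

Request:
{"op": "send_rows", "data": {"rows": [{"dx": 0, "dy": 0, "dz": -15, "roll": 0, "jaw": 1}, {"dx": 0, "dy": 0, "dz": -25, "roll": 0, "jaw": 1}, {"dx": 0, "dy": 0, "dz": -30, "roll": 0, "jaw": 1}, {"dx": 0, "dy": 0, "dz": -20, "roll": 0, "jaw": 1}, {"dx": -19, "dy": 11, "dz": 0, "roll": 0, "jaw": 1}, {"dx": -35, "dy": 25, "dz": 0, "roll": 0, "jaw": 1}, {"dx": -35, "dy": 25, "dz": 0, "roll": 0, "jaw": 1}, {"dx": -35, "dy": 25, "dz": 0, "roll": 0, "jaw": 1}, {"dx": -35, "dy": 25, "dz": 0, "roll": 0, "jaw": 1}, {"dx": -35, "dy": 25, "dz": 0, "roll": 0, "jaw": 1}, {"dx": -30, "dy": 25, "dz": 0, "roll": 0, "jaw": 1}, {"dx": -15, "dy": 10, "dz": 0, "roll": 0, "jaw": 1}]}}

```text
time_s: 13.28
ee_pos: [0.599, -0.2124, 0.12]
eef_rot: [3.141, 0.001, 1.569]
force: [-1.3, 0.1, -0.1]
grip_width: 0.0119
grip_force: 15.0
```

Request:
{"op": "send_rows", "data": {"rows": [{"dx": 0, "dy": 0, "dz": 0, "roll": 0, "jaw": 1}, {"dx": 0, "dy": 0, "dz": 0, "roll": 0, "jaw": 1}, {"dx": 0, "dy": 0, "dz": 0, "roll": 0, "jaw": 1}]}}

```text
time_s: 13.53
ee_pos: [0.597, -0.2083, 0.12]
eef_rot: [-3.141, -0.0, 1.571]
force: [0.3, 0.0, -0.2]
grip_width: 0.0115
grip_force: 15.0
```

```bash
python3 - <<'E'
from h import *
c=shot('wrist','w6.png');o=get_obs();print(o['ee_pos'],o['eef_rot'],o['grip_width'])
E
```

```text
[ 0.59701809 -0.20809385  0.1202702 ] [-3.14157081e+00 -6.57731297e-05  1.57167506e+00] 0.01168937282624695
```

View pics/w6.png

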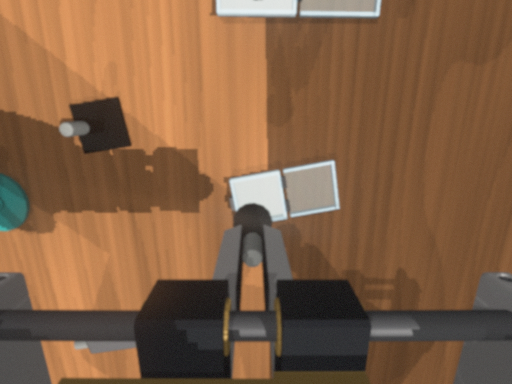

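The small patch is held upright. The small tray's corners are at about (229,179), (281,170) and (288,219).

```bash
python3 - <<'E'
from h import *
c=shot('wrist');p=plane(c,[(229,179),(281,170),(288,219)],.009);print(p.round(4),(p[0]+p[2])/2,np.linalg.norm(np.diff(p,axis=0),axis=1))
E
```

```text
[[ 0.5742 -0.1935  0.009 ]
 [ 0.627  -0.1841  0.009 ]
 [ 0.6359 -0.237   0.009 ]] [ 0.605081   -0.21523044  0.009     ] [0.05358391 0.05360116]
```

Request:
{"op": "send_rows", "data": {"rows": [{"dx": -4, "dy": 4, "dz": 15, "roll": 0, "jaw": 1}, {"dx": -3, "dy": 3, "dz": 20, "roll": 0, "jaw": 1}, {"dx": 0, "dy": 0, "dz": 20, "roll": 0, "jaw": 1}, {"dx": 0, "dy": 0, "dz": 15, "roll": 0, "jaw": 1}, {"dx": 0, "dy": 0, "dz": 9, "roll": 0, "jaw": 1}, {"dx": 0, "dy": 0, "dz": 4, "roll": 0, "jaw": 1}, {"dx": 0, "dy": 0, "dz": 2, "roll": 0, "jaw": 1}, {"dx": 0, "dy": 0, "dz": 2, "roll": 0, "jaw": 1}, {"dx": 0, "dy": 0, "dz": 0, "roll": 0, "jaw": 1}, {"dx": 0, "dy": 0, "dz": 0, "roll": 0, "jaw": 1}]}}

```text
time_s: 14.47
ee_pos: [0.6047, -0.2161, 0.0338]
eef_rot: [3.141, 0.0, 1.571]
force: [-0.3, -0.5, 0.0]
grip_width: 0.0115
grip_force: 15.0
```

Request:
{"op": "send_rows", "data": {"rows": [{"dx": 0, "dy": 0, "dz": 1, "roll": 0, "jaw": 1}, {"dx": 0, "dy": 0, "dz": 0, "roll": 0, "jaw": 1}, {"dx": 0, "dy": 0, "dz": 0, "roll": 0, "jaw": 0.4}, {"dx": 0, "dy": 0, "dz": 0, "roll": 0, "jaw": 0.4}, {"dx": 0, "dy": 0, "dz": 0, "roll": 0, "jaw": 0.4}, {"dx": 0, "dy": 0, "dz": -20, "roll": 0, "jaw": 0.2}, {"dx": 0, "dy": 0, "dz": -33, "roll": 0, "jaw": 0.2}, {"dx": 0, "dy": 0, "dz": -35, "roll": 0, "jaw": 0.2}, {"dx": 0, "dy": -35, "dz": -10, "roll": 0, "jaw": 0.2}, {"dx": 0, "dy": -35, "dz": -10, "roll": 0, "jaw": 0.2}, {"dx": 0, "dy": -35, "dz": -10, "roll": 0, "jaw": 0.2}, {"dx": 0, "dy": -35, "dz": -10, "roll": 0, "jaw": 0.2}]}}

```text
time_s: 15.47
ee_pos: [0.4627, -0.2157, 0.1602]
eef_rot: [-3.142, -0.0, 1.571]
force: [1.0, -1.1, 0.3]
grip_width: 0.0373
grip_force: 0.0
```

Request:
{"op": "send_rows", "data": {"rows": [{"dx": -25, "dy": -25, "dz": -10, "roll": 0, "jaw": 0.2}, {"dx": -25, "dy": -25, "dz": 0, "roll": 0, "jaw": 0.2}, {"dx": -25, "dy": -20, "dz": 0, "roll": 0, "jaw": 0.2}, {"dx": 0, "dy": 0, "dz": 0, "roll": 0, "jaw": 0.2}, {"dx": 0, "dy": 0, "dz": 0, "roll": 0, "jaw": 0.2}]}}

```text
time_s: 15.88
ee_pos: [0.3937, -0.2919, 0.1701]
eef_rot: [3.141, 0.0, 1.568]
force: [0.4, 0.5, 0.0]
grip_width: 0.0377
grip_force: 0.0
```

```bash
python3 - <<'E'
from h import *
T=shot('top');S=shot('scene')
a=cv2.resize(T['frame'][105:225,160:345,::-1],(740,480),interpolation=cv2.INTER_CUBIC)
cv2.imwrite('pics/t2.png',a)
cv2.imwrite('pics/s2.png',cv2.resize(S['frame'][120:340,100:330,::-1],None,fx=2.7,fy=2.7,interpolation=cv2.INTER_CUBIC))
E
```

```text
(no output)
```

View pics/t2.png

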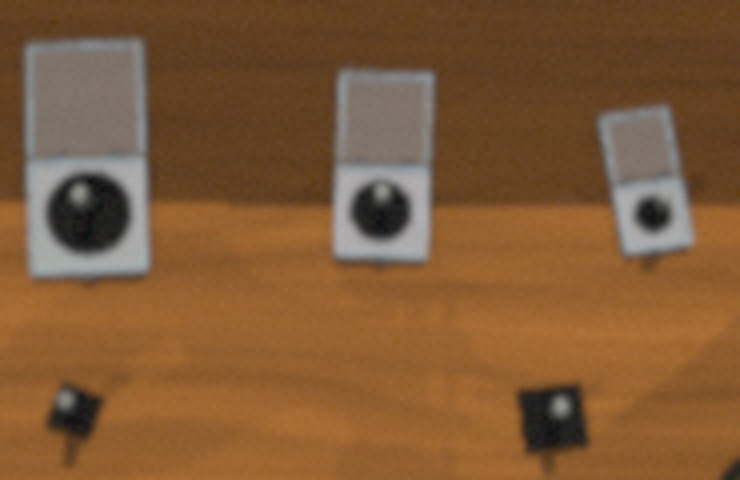

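View pics/s2.png

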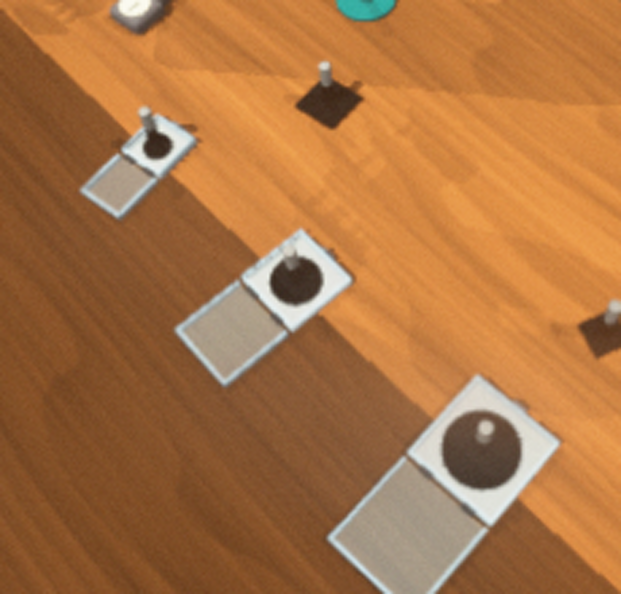

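All three patches lie flat and centred in their trays, at (88,212), (381,209) and (653,212) in the top crop. The squares haven't moved, so I'm handing in.

```bash
python3 -c "
from station import *
print(hand_in())"
```

```text
the job is handed in; nothing more can be done
None
```

I placed the small, medium and large round patches flat and stem-up in their own trays, left the square patches, pump and gauge alone, and handed the job in at about 16 s; no verdict was returned.

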